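# Clamp a chromatography column in the bench vise

## Robot

A 6-joint arm with a two-finger parallel gripper is mounted at the origin on a cart in front of the work surface, level with it; the furniture and walls round the work are solid. World frame = base frame: x ahead of the robot, y to its left, z up, the work surface at z = 0. Lengths are in m, angles in degrees, forces in N, time in s.
With the tool pointing down it reaches from about 0.4 to 0.825 m from the base axis. Payload 7 kg.
Tool frame: the origin (TCP) lies on the centre line of the jaws, within the pads' length; the fingertips stand 8 mm ahead of it and the grasp point (between the pads) lies 11 mm behind it; z points along the fingers, y is the line along which they close (so a half turn about z gives the same grasp; the last joint's range is limited). The gripper opens to 88 mm and grips with 3 to 60 N. Pads are 19 mm wide; open, the fingers measure 130 mm over their backs; the gripper's body (78 mm by 193 mm) begins 47 mm behind the grasp point.
Start: joints at [82.741, 20.546, 0.682, 0, -70.136, -16.507], TCP at [0.272, 0.618, 0.235] pointing down, gripper open.
Joint ranges: [-176.03, 176.03], [-82.01, 121.73], [-58.28, 71.71], [-173.87, 95.51], [-174.79, -0.11], [-173.66, 173.66]. Speed limits (degrees/s): [136.94, 136.94, 172.46, 180, 180, 180].

## Interface

Orientations are given as [roll, pitch, yaw] about the fixed x, y, z axes, in that order (R = Rz(yaw) Ry(pitch) Rx(roll)).
In Python, from plant import r gives the robot as it stands.
- The arm moves only by the tool carry_out, never from a script. Its argument "targets" is a list of rows, each a list of 6 numbers: the shift along the tool's x, y, z scaled (see below), then the turn, a rotation vector about the tool's x, y, z scaled (see below). A call has 1 to 5 rows; each row shifts and turns the commanded pose from where the row before left it, along the tool's axes as they then stand; what a row does not reach is not made up. The controller multiplies each number of a shift by 0.5 m and each number of a turn by 60 degrees. A row lasts 1/8 s, in which the tool goes at most 62.5 mm and 10.7 degrees, less where a joint would pass 70% of its speed; a pose out of reach is approached as far as the arm can. A call with a number of a shift or a turn outside -1 to 1 is refused whole. A call with a gripper value outside its range is refused whole. "hand" is the opening, from 0 (shut) to 1 (fully open), set as the call begins (left out, the last holds). The fingers move at their own pace and stop on an object; "squeeze" is the grip in N (left out, the last holds). Time passes only in rows, so rows that do not move let the fingers close. It gives the time, the measured TCP pose, the force, the opening and the grip force at its end, in the units of the state.
- r.get_state(): the state, without advancing time (a new reading comes with each control period).
- r.capture(name): name is "scene" or "top" or "wrist"; returns the picture (384x512x3 uint8, red, green, blue); there is no depth.
- r.camera_info(name): a dict with "K" (3x3 intrinsics, pixels), "eye" and "attitude" of the camera in the world. Camera axes: x right, y down, z forward; pixel columns grow to the right and rows downward; lengths in m; the calibration is good to about 2 mm. The wrist camera is an equidistant fisheye: a pixel r from the principal point sees the ray r / f radians off the axis. A picture is of the moment at which its call begins: read the wrist's pose just before it. camera_info takes no time and is no camera call; for the wrist camera it gives the pose at the moment of the call.
- r.close_job(): hands the job in; it is judged then, once.
The state is a dict: "time_s": time; "joints": joint angles; "qd": joint speeds; "joint_torque": joint torques, N m; "tcp_pos": TCP position; "eef_rot": TCP orientation; "contact_force": force on the tool from outside, world axes, zero at the start; "moment": the same for the moment, N m; "gripper_width": finger opening in m; "gripper_force": force on a finger pad.
Only numpy, scipy, OpenCV 4.12 (cv2) and the standard library are available. Lean on these libraries where they do the work, as an engineer would, in place of code of your own. Each camera call takes 0.05 s, during which the arm holds its last target. There are 200 camera calls.

## Task

Lay the loose steel column in the small vise, one end fitting fully between the open jaws and the other end on the rest, and let go of it. Then turn the T-handle clockwise until you feel the resistance rise clearly: the fitting must be held firmly but not crushed, so stop there and let go of the handle. Leave the dish of fittings, the screwdriver and the long carton where they are.

Things in the scene. Friction and masses are not known exactly. Their poses are not given: they have to be found in the camera images.
- column: loose column, 0.14 kg: thin steel tube (8 mm wide, 130 mm long, from 4 to 13 mm above the column's underside) between two like end fittings, each 16 mm wide, 16 high, 22 long, centred at y = -74 and +74 mm; 190 mm overall with plugs. Origin: centre of its underside; y runs along the tube. Either end may go in the jaws. Lift it by the middle of the tube
- vise: fixed vise on a 10 mm aluminium plate (x -100 to +50, y -105 to +105 mm in its frame) on the worktop. Origin: on the worktop under the middle of the column's place; the laid column runs along the vise's y, at x = 0, underside at z = 34 mm. Jaws at y = -74 mm, rest at y = +74 mm; for y from -55 to +55 mm there is only the plate below, so fingers have 24 mm under the column
- bed (a point): middle of the bed between the jaws, at z = 34 mm of the vise, where one fitting lies. The fixed jaw is on its +x side (vise frame): face at x = +11.5 mm, 34 mm long, top at z = 51 mm. On the -x side stand the moving jaw and the grey clamp body, 45 mm high
- rest (a point): middle of the rest's top, at z = 34 mm of the vise, 30 mm long along the vise, where the other fitting lies between two low lips 38 mm apart
- jaw: moving jaw, a steel block 30 x 28 x 15 mm, top at z = 50 mm of the vise, that slides along the vise's +x towards the fixed jaw. The gap between the jaws is 23 mm at screw 0 and shrinks 4 mm per radian of screw. A stiff spring (20 N per mm) backs it. A fitting is firmly held from 12 N of jaw force and is crushed above 75 N
- jaw_face (a point): centre of the moving jaw's face, which presses on the fitting
- screw (a joint): angle of the T-handle, rad: 0 fully open, grows clockwise seen from above, at most 3.4; starts at 0 to 0.5. Turns against a steady friction of 0.30 N m and stays where it is left. The jaw pushes the column over and begins to bite near 1.9 to 2.0 rad; jaw force is then about 13 N at 2.2, 32 N at 2.5 and 45 N at 2.7 rad (64 N a radian), and the resistance rises by 0.25 N m a radian
- handle (a point): middle of the T-handle's cross bar, on the upright screw axis (x = -66, y = -74 mm in the vise's frame), 80 mm above the worktop. The steel bar is 12 mm wide and high and 90 mm long over its end knobs (15 mm thick), on a 10 mm stem with 35 mm of free space below the bar. The point's y runs along the bar; at screw 0 the bar lies along the vise's y
- fittings_dish: bystander: round clear dish, 60 mm across and 14 mm high, with fittings in it; origin at the centre of its underside
- column_box: bystander: closed carton of a spare column, 42 x 215 x 30 mm; origin at the centre of its underside, long along its y axis
- screwdriver: bystander: screwdriver, 165 mm long, handle 24 mm thick, lying flat; origin at the centre of its underside, long along its y axis
Things that resemble listed ones, but are neither listed nor needed, are in the scene too. There is more than one size of the column; the one meant has the size given above.

How it is judged:
By the outcome, as a careful person would: the job done as asked, in the order asked, and still so for the second after the job is handed in, with the robot touching nothing.
It also fails if it takes over 72 s, if anything falls off the work surface, if the arm or the gripper's body presses on something with over 40 N, if the wrist force passes 120 N, or if a joint passes its speed limit or range.

## Working session

There is one attempt and no reset: what is moved stays moved. The work goes in short steps, Python scripts to look and compute and a tool call to move; the robot and the scene stay as the last step left them, time stands still between calls to the robot, and variables do not carry over. Pictures are saved under pics/ and viewed, at most 10 in all, crops included, and the job is handed in when it is done.

Besides the shell and the picture viewer there is one more tool, called in YAML: its name, and indented under it one key for each argument. carry_out: Moves the arm, as the interface text tells. Its arguments: {"type":"object","properties":{"targets":{"type":"array","items":{"type":"array","items":{"type":"number","minimum":-1,"maximum":1}}},"hand":{"type":"number"},"squeeze":{"type":"number"}},"required":["targets"]}

```bash
ls; mkdir -p pics; python3 - <<'E'
from plant import r
import cv2
print(r.get_state())
for n in("scene","top","wrist"):
    i=r.camera_info(n);print(n,i)
    cv2.imwrite(f"pics/{n}0.png",r.capture(n)[:,:,::-1])
E
```

```text
pics
{'time_s': 0.0, 'joints': array([ 8.27404914e+01,  2.05899149e+01,  6.33162248e-01, -1.94767995e-02,
       -7.01370575e+01, -1.65044611e+01]), 'qd': array([ 0.00609519,  0.00945355,  0.04066656, -0.00959632,  0.00720003,
       -0.01945517]), 'joint_torque': array([ 4.60474203e-04, -5.82712519e+01,  2.93043101e+01,  6.99726105e+00,
        6.83893843e-03, -1.48835288e-04]), 'tcp_pos': array([0.27186472, 0.6172962 , 0.23363723]), 'eef_rot': array([ 1.79904853e+02, -9.09789158e-03, -2.37705948e+01]), 'contact_force': array([-1.45546938, -0.17519427,  0.4653802 ]), 'moment': array([0.00332428, 0.01217077, 0.02424255]), 'gripper_force': 0.0, 'gripper_width': 0.08738596530961218}
scene {'K': array([[357.34222674,   0.        , 259.44110138],
       [  0.        , 357.34222674, 195.38062897],
       [  0.        ,   0.        ,   1.        ]]), 'eye': array([-0.02347086,  0.53760321,  0.59957839]), 'attitude': array([-127.61154104,    0.28299404, -124.03150684])}
top {'K': array([[404.61150339,   0.        , 264.72110592],
       [  0.        , 404.61150339, 191.75583498],
       [  0.        ,   0.        ,   1.        ]]), 'eye': array([0.47924933, 0.18518481, 1.15835265]), 'attitude': array([-175.94630593,   -0.47232008,  -89.90611265])}
wrist {'K': array([[297.31863964,   0.        , 257.20063954],
       [  0.        , 297.31863964, 186.88894028],
       [  0.        ,   0.        ,   1.        ]]), 'eye': array([0.33337611, 0.59037035, 0.38305654]), 'attitude': array([ 1.65555248e+02, -1.10561553e-01, -1.13796865e+02])}
```

```bash
python3 - <<'E'
import cv2
for n in("scene","top"):
    a=cv2.imread(f"pics/{n}0.png");cv2.imwrite(f"pics/{n}0b.png",cv2.resize(a,(800,600),interpolation=cv2.INTER_CUBIC))
E
```

```text
(no output)
```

View pics/top0b.png

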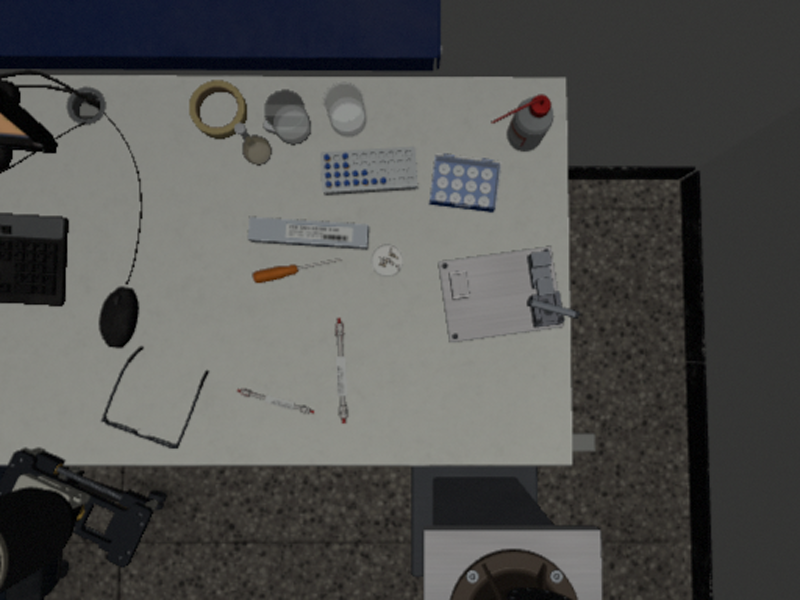

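View pics/scene0b.png

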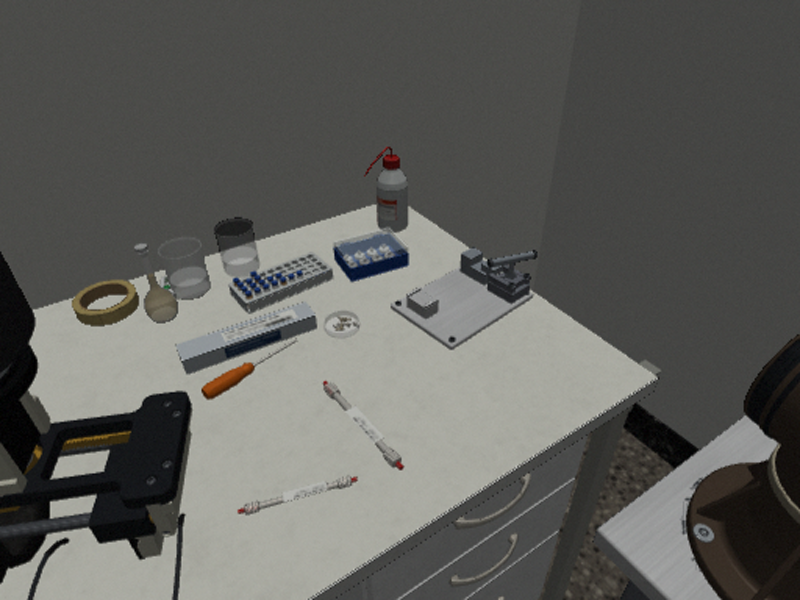

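The top view shows these candidates for the column, in 800-px coordinates:
- A runs from (339,320) to (343,422), about 190 mm.
- B runs from (238,391) to (312,412), about 140 mm, so it is the smaller size.
- The screwdriver is at (297,270) and the carton at (308,232).

I choose A. The vise has its rest at (459,284), jaws at (543,275) and handle at (552,305).

```bash
cat > h.py <<'E'
import numpy as np, cv2
from scipy.spatial.transform import Rotation as Ro
def rot(a): return Ro.from_euler('xyz',a,degrees=True)
def ray(info,uv,fish=False):
    K=info["K"];uv=np.atleast_2d(uv).astype(float)
    x=(uv[:,0]-K[0,2])/K[0,0];y=(uv[:,1]-K[1,2])/K[1,1]
    if fish:
        t=np.hypot(x,y);s=np.where(t>1e-9,np.sin(t)/np.maximum(t,1e-9),1);d=np.c_[x*s,y*s,np.cos(t)]
    else: d=np.c_[x,y,np.ones_like(x)]
    d/=np.linalg.norm(d,axis=1)[:,None]
    return np.array(info["eye"]),rot(info["attitude"]).apply(d)
def plane(info,uv,z,fish=False):
    e,d=ray(info,uv,fish);return e+d*((z-e[2])/d[:,2])[:,None]
def tri(rays):
    A=np.zeros((3,3));b=np.zeros(3)
    for e,d in rays:
        M=np.eye(3)-np.outer(d,d);A+=M;b+=M@e
    p=np.linalg.solve(A,b);return p,[np.linalg.norm((np.eye(3)-np.outer(d,d))@(p-e)) for e,d in rays]
def proj(info,p,fish=False):
    c=rot(info["attitude"]).inv().apply(np.atleast_2d(p)-info["eye"]);K=info["K"]
    if fish:
        h=np.hypot(c[:,0],c[:,1]);t=np.arctan2(h,c[:,2]);q=c[:,:2]/h[:,None]*t[:,None]
    else: q=c[:,:2]/c[:,2:]
    return q*K[0,0]+K[:2,2]
def red(im,mina=3):
    a=im.astype(int);m=((a[...,2]-np.maximum(a[...,1],a[...,0]))>40).astype(np.uint8)
    n,l,s,c=cv2.connectedComponentsWithStats(m)
    return [(c[i].round(1),s[i,4]) for i in range(1,n) if s[i,4]>=mina]
E
python3 - <<'E'
from h import *
from plant import r
I={n:r.camera_info(n) for n in("scene","top")}
for n in I:
    print(n)
    for c,a in red(cv2.imread(f"pics/{n}0.png")):print(c,c*1.5625,a,plane(I[n],c,.008)[0].round(3))
s=.64
T={'hub':(545,303),'knobR':(575,314),'knobL':(530,300),'plTL':(440,262),'plBL':(450,341),'plTR':(550,248),'plBR':(562,326)}
for k,v in T.items():print(k,plane(I['top'],np.array(v)*s,.08 if k[0] in'hk' else .01)[0].round(3))
for v in[(508,262),(536,254),(489,266)]:print(plane(I['scene'],np.array(v)*s,.08)[0].round(3))
E
```

```text
scene
[241.2 101. ] [376.875  157.8125] 26 [ 1.186 -0.185  0.008]
[250.  102.4] [390.625 160.   ] 67 [ 1.154 -0.207  0.008]
[250.5 129. ] [391.40625 201.5625 ] 4 [ 0.955 -0.081  0.008]
[144.9 242.5] [226.40625 378.90625] 252 [0.616 0.43  0.008]
[207.8 244.6] [324.6875 382.1875] 5 [0.528 0.312 0.008]
[254.9 297.1] [398.28125 464.21875] 14 [0.346 0.302 0.008]
[226.1 306.3] [353.28125 478.59375] 7 [0.36  0.36  0.008]
[153.7 326.3] [240.15625 509.84375] 9 [0.397 0.492 0.008]
top
[344.3  66.8] [537.96875 104.375  ] 134 [ 0.927 -0.056  0.008]
[175.1 174.6] [273.59375 272.8125 ] 156 [0.609 0.432 0.008]
[216.6 204.8] [338.4375 320.    ] 5 [0.523 0.312 0.008]
[219.5 269. ] [342.96875 420.3125 ] 6 [0.343 0.303 0.008]
hub [ 0.55  -0.049  0.08 ]
knobR [ 0.532 -0.1    0.08 ]
knobL [ 0.555 -0.023  0.08 ]
plTL [0.63  0.128 0.01 ]
plBL [0.486 0.11  0.01 ]
plTR [ 0.656 -0.074  0.01 ]
plBR [ 0.513 -0.094  0.01 ]
[ 0.538 -0.048  0.08 ]
[ 0.53  -0.105  0.08 ]
[ 0.547 -0.014  0.08 ]
```

```bash
cat > plan.py <<'E'
# usage: plan.py x y z yaw : rows from the measured pose, straight, tool down
import sys;from h import *;from plant import r
x,y,z,yaw=map(float,sys.argv[1:5]);s=r.get_state()
R=rot(s["eef_rot"]);p=s["tcp_pos"];G=rot([180,0,yaw])
rv=(G*R.inv()).as_rotvec();d=np.array([x,y,z])-p
n=int(max(np.ceil(np.linalg.norm(d)/.06),np.ceil(np.degrees(np.linalg.norm(rv))/10.5),1))
print(s["time_s"],p.round(4),s["eef_rot"].round(2),"j",s["joints"].round(1),"F",s["contact_force"].round(1),"w",round(s["gripper_width"],4),"n",n)
for i in range(n):
    Ri=Ro.from_rotvec(rv*i/n)*R
    print(np.r_[Ri.inv().apply(d/n)/.5,np.degrees(R.inv().apply(rv/n))/60].round(4).tolist())
E
python3 plan.py .433 .3075 .18 3
```

```text
0.15 [0.2719 0.6174 0.2339] [ 1.7993e+02 -1.0000e-02 -2.3770e+01] j [ 82.7  20.6   0.6  -0.  -70.1 -16.5] F [-0.4 -0.9  0.5] w 0.0876 n 6
[0.0908, 0.0729, 0.0181, 0.0002, 0.0, -0.0744]
[0.0848, 0.0797, 0.018, 0.0002, 0.0, -0.0744]
[0.0784, 0.0861, 0.018, 0.0002, 0.0, -0.0744]
[0.0714, 0.0919, 0.018, 0.0002, 0.0, -0.0744]
[0.0641, 0.0972, 0.018, 0.0002, 0.0, -0.0744]
[0.0563, 0.1019, 0.018, 0.0002, 0.0, -0.0744]
```

carry_out:
  targets:
    - [0.091,0.073,0.018,0,0,-0.0744]
    - [0.085,0.08,0.018,0,0,-0.0744]
    - [0.078,0.086,0.018,0,0,-0.0744]
    - [0.071,0.092,0.018,0,0,-0.0744]
    - [0.064,0.097,0.018,0,0,-0.0744]

```text
time_s: 0.78
tcp_pos: [0.4065, 0.3577, 0.1893]
eef_rot: [-180.0, -0.0, -1.3]
contact_force: [0.2, 1.1, -0.5]
gripper_width: 0.0879
gripper_force: 0.0
```

carry_out:
  targets:
    - [0.056,0.102,0.018,0,0,-0.0744]
    - [0,0,0,0,0,0]
    - [0,0,0,0,0,0]

```text
time_s: 1.15
tcp_pos: [0.433, 0.3077, 0.1807]
eef_rot: [-180.0, -0.0, 2.9]
contact_force: [0.3, 0.6, 0.5]
gripper_width: 0.0875
gripper_force: 0.0
```

```bash
cat > shot.py <<'E'
import sys,pickle;from h import *;from plant import r
n=sys.argv[1];s=r.get_state();i=r.camera_info("wrist");im=r.capture("wrist")[:,:,::-1]
pickle.dump((s,i,im),open(f"pics/{n}.pkl","wb"))
cv2.imwrite(f"pics/{n}.png",cv2.resize(im,(800,600),interpolation=cv2.INTER_CUBIC))
print(s["time_s"],s["tcp_pos"].round(4),s["eef_rot"].round(2),i["eye"].round(4))
for c,a in red(im):print(c,a,plane(i,c,.0085,True)[0].round(4))
E
python3 shot.py w1
```

```text
1.15 [0.433  0.3077 0.1807] [-1.7999e+02 -1.0000e-02  2.9300e+00] [0.5    0.3109 0.33  ]
[154.6  13.3] 821 [0.6128 0.4321 0.0085]
[256.   89.3] 38 [0.5243 0.3133 0.0085]
[106.4 193.8] 8 [0.399  0.4916 0.0085]
[209.5 230.2] 8 [0.3617 0.3601 0.0085]
```

View pics/w1.png

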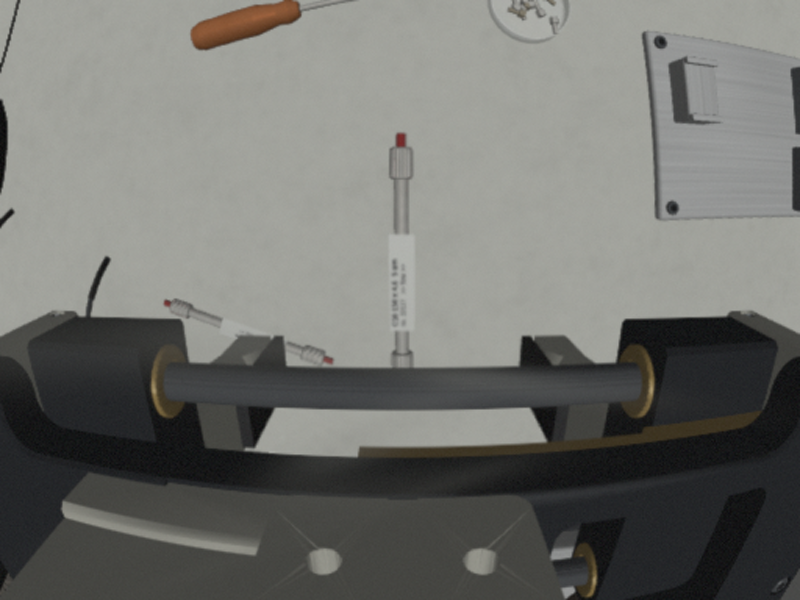

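Wrist view: column A is vertical, with its plug at (401,140), far fitting's inner edge at (401,178) and near fitting's inner edge at (402,351). The small column B is at lower left, (250,330). This confirms A as the larger size.

```bash
python3 - <<'E'
from h import *;import pickle
from plant import r
s,i,im=pickle.load(open("pics/w1.pkl","rb"))
S,T=r.camera_info("scene"),r.camera_info("top")
g=lambda I,uv,f=False:tuple(q if k==0 else q[0] for k,q in enumerate(ray(I,uv,f)))
print('far',tri([g(S,(207.8,244.6)),g(T,(216.6,204.8)),g(i,(256,89.3),True)]))
print('near',tri([g(S,(254.9,297.1)),g(T,(219.5,269))]))
print(plane(i,np.array([(401,178),(402,351),(401,149)])/1.5625,.0085,True).round(4))
for row in (110,120,130,140,160,180,200,215):
    l=im[row,225:290].astype(int).sum(1);gr=np.abs(np.diff(l));k=np.where(gr>60)[0]
    if len(k): print(row,225.5+k[0],225.5+k[-1],plane(i,[(225.5+(k[0]+k[-1])/2+.5,row)],.009,True)[0].round(4))
E
python3 plan.py .36 .306 .18 3
```

```text
far (array([0.52386558, 0.31307475, 0.01161983]), [np.float64(0.0008757608269155434), np.float64(0.0011808460179826626), np.float64(0.00031700572472472303)])
near (array([0.34373049, 0.30293887, 0.01086489]), [np.float64(0.0008292645458983043), np.float64(0.0008292645458982828)])
[[0.4977 0.3113 0.0085]
 [0.372  0.3042 0.0085]
 [0.5178 0.3123 0.0085]]
110 248.5 264.5 [0.502  0.3111 0.009 ]
120 251.5 261.5 [0.4912 0.3106 0.009 ]
130 251.5 261.5 [0.4804 0.31   0.009 ]
140 251.5 261.5 [0.4695 0.3095 0.009 ]
215 252.5 261.5 [0.3841 0.3046 0.009 ]
1.2 [0.4328 0.3084 0.1807] [-1.7998e+02 -2.0000e-02  3.0000e+00] j [ 56.6   9.5 -21.8   0.  -58.6  36.4] F [ 0.6 -0.3 -0.5] w 0.0876 n 2
[-0.0728, -0.0015, 0.0007, -0.0002, -0.0002, 0.0]
[-0.0728, -0.0014, 0.0007, -0.0002, -0.0002, 0.0]
```

```bash
python3 plan.py .434 .3077 .012 3.2
```

```text
1.2 [0.4328 0.3084 0.1807] [-1.7998e+02 -2.0000e-02  3.0000e+00] j [ 56.6   9.5 -21.8   0.  -58.6  36.4] F [ 0.6 -0.3 -0.5] w 0.0876 n 3
[0.0008, 0.0005, 0.1125, -0.0001, -0.0001, -0.0011]
[0.0008, 0.0005, 0.1125, -0.0001, -0.0001, -0.0011]
[0.0008, 0.0005, 0.1125, -0.0001, -0.0001, -0.0011]
```

carry_out:
  targets:
    - [0.001,0,0.11,0,0,-0.003]
    - [0.001,0,0.11,0,0,0]
    - [0,0,0.076,0,0,0]
    - [0,0,0.039,0,0,0]
    - [0,0,0,0,0,0]
  hand: 0.6

```text
time_s: 1.82
tcp_pos: [0.4326, 0.3081, 0.0116]
eef_rot: [179.8, 0.1, 3.3]
contact_force: [-0.3, -0.6, 1.2]
gripper_width: 0.0532
gripper_force: 0.0
```

carry_out:
  targets:
    - [0,0,0,0,0,0]
    - [0,0,0,0,0,0]
    - [0,0,0,0,0,0]
    - [0,0,0,0,0,0]
  hand: 0
  squeeze: 25

```text
time_s: 2.33
tcp_pos: [0.4339, 0.308, 0.0136]
eef_rot: [-180.0, -0.0, 3.2]
contact_force: [-1.1, 0.2, 0.2]
gripper_width: 0.018
gripper_force: 0.0
```

carry_out:
  targets:
    - [0,0,0,0,0,0]
    - [0,0,0,0,0,0]
    - [0,0,0,0,0,0]

```text
time_s: 2.7
tcp_pos: [0.4338, 0.3079, 0.0133]
eef_rot: [-180.0, -0.0, 3.2]
contact_force: [-0.1, -0.2, 4.3]
gripper_width: 0.0086
gripper_force: 25.0
```

carry_out:
  targets:
    - [0,0,-0.06,0,0,0]
    - [0,0,-0.1,0,0,0]
    - [0,0,-0.1,0,0,0]
    - [0,0,-0.04,0,0,0]
    - [0,0,0,0,0,0]

```text
time_s: 3.32
tcp_pos: [0.4341, 0.3084, 0.1643]
eef_rot: [-179.9, -0.1, 3.2]
contact_force: [-0.5, -0.3, -2.6]
gripper_width: 0.0088
gripper_force: 25.0
```

```bash
python3 plan.py .46 .021 .20 -82.7
```

```text
3.325 [0.4341 0.3084 0.1643] [-1.7986e+02 -1.0000e-01  3.1900e+00] j [ 56.5  10.5 -23.1  -0.  -56.3  36.7] F [-0.5 -0.3 -2.6] w 0.0088 n 9
[0.0022, 0.0641, -0.0081, -0.0004, 0.0001, 0.1591]
[0.0128, 0.0628, -0.0081, -0.0004, 0.0001, 0.1591]
[0.023, 0.0598, -0.008, -0.0004, 0.0001, 0.1591]
[0.0326, 0.0552, -0.008, -0.0004, 0.0001, 0.1591]
[0.0413, 0.049, -0.008, -0.0004, 0.0001, 0.1591]
[0.0489, 0.0415, -0.008, -0.0004, 0.0001, 0.1591]
[0.0551, 0.0328, -0.008, -0.0004, 0.0001, 0.1591]
[0.0598, 0.0232, -0.0079, -0.0004, 0.0001, 0.1591]
[0.0628, 0.013, -0.0079, -0.0004, 0.0001, 0.1591]
```

```bash
python3 plan.py .48 .06 .25 -82.7 | cut -c1-100
```

```text
3.325 [0.4341 0.3084 0.1643] [-1.7986e+02 -1.0000e-01  3.1900e+00] j [ 56.5  10.5 -23.1  -0.  -56.3 
[0.0072, 0.0556, -0.0192, -0.0004, 0.0001, 0.1591]
[0.0163, 0.0537, -0.0191, -0.0004, 0.0001, 0.1591]
[0.025, 0.0503, -0.0191, -0.0004, 0.0001, 0.1591]
[0.0329, 0.0454, -0.0191, -0.0004, 0.0001, 0.1591]
[0.04, 0.0393, -0.0191, -0.0004, 0.0001, 0.1591]
[0.046, 0.0322, -0.0191, -0.0004, 0.0001, 0.1591]
[0.0507, 0.0241, -0.0191, -0.0004, 0.0001, 0.1591]
[0.054, 0.0154, -0.0191, -0.0004, 0.0001, 0.1591]
[0.0558, 0.0062, -0.019, -0.0004, 0.0001, 0.1591]
```

carry_out:
  targets:
    - [0.007,0.056,-0.019,0,0,0.159]
    - [0.016,0.054,-0.019,0,0,0.159]
    - [0.025,0.05,-0.019,0,0,0.159]
    - [0.033,0.045,-0.019,0,0,0.159]
    - [0.04,0.039,-0.019,0,0,0.159]

```text
time_s: 3.95
tcp_pos: [0.4586, 0.1687, 0.2088]
eef_rot: [179.8, 0.0, -44.8]
contact_force: [-0.4, -0.7, -1.2]
gripper_width: 0.0084
gripper_force: 25.0
```

carry_out:
  targets:
    - [0.046,0.032,-0.019,0,0,0.159]
    - [0.051,0.024,-0.019,0,0,0.159]
    - [0.054,0.015,-0.019,0,0,0.159]
    - [0.056,0.006,-0.019,0,0,0.16]
    - [0,0,0,0,0,0]

```text
time_s: 4.58
tcp_pos: [0.4801, 0.0582, 0.2473]
eef_rot: [179.9, -0.0, -82.9]
contact_force: [0.3, 0.8, -1.7]
gripper_width: 0.0084
gripper_force: 25.0
```

carry_out:
  targets:
    - [0,0,0,0,0,0]
    - [0,0,0,0,0,0]

```text
time_s: 4.82
tcp_pos: [0.48, 0.0601, 0.2476]
eef_rot: [179.9, -0.0, -82.6]
contact_force: [0.0, 0.7, -1.6]
gripper_width: 0.0086
gripper_force: 25.0
```

```bash
python3 shot.py w2
```

```text
4.825 [0.48   0.0601 0.2476] [ 1.7991e+02 -2.0000e-02 -8.2630e+01] [ 0.489  -0.0064  0.397 ]
[257.5  66.1] 202 [ 0.4957 -0.0666  0.0085]
```

View pics/w2.png

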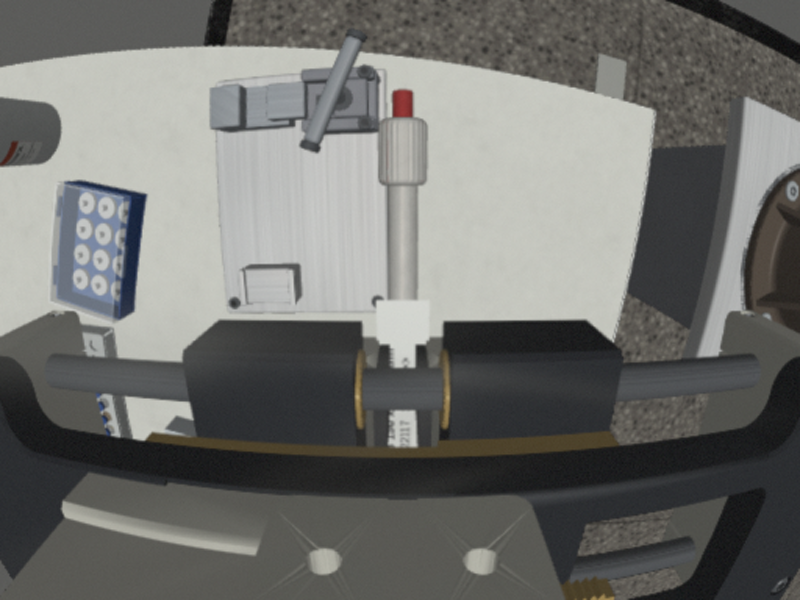

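Wrist view 2 shows, in 800-px coordinates:
- Held column: plug at (402,102), fitting at (403,150).
- Vise: plate left edge at x≈220, fixed jaw (228,106), moving jaw (285,102), rest (270,286).
- Handle bar: from (356,38) to (311,146).
- Plate screws: (235,302) and (377,301).

I'll take a second, closer view.

```bash
python3 plan.py .50 -.01 .17 -82.7 | cut -c1-100
```

```text
4.875 [0.4801 0.0601 0.2478] [ 1.7993e+02 -2.0000e-02 -8.2630e+01] j [ 30.5   1.8 -21.4  -0.  -66.9 
[0.0721, -0.0109, 0.0778, 0.0006, -0.0001, 0.0006]
[0.0721, -0.0109, 0.0778, 0.0006, -0.0001, 0.0006]
```

carry_out:
  targets:
    - [0.07,0.048,0.052,0,0,0]
    - [0.07,0.01,0.052,0,0,0]
    - [0,0,0.052,0,0,0]
    - [0,0,0,0,0,0]
    - [0,0,0,0,0,0]

```text
time_s: 5.5
tcp_pos: [0.4612, -0.0129, 0.1714]
eef_rot: [-179.9, -0.0, -82.6]
contact_force: [0.2, -0.5, -0.9]
gripper_width: 0.0087
gripper_force: 25.0
```

```bash
python3 shot.py w3
```

```text
5.5 [ 0.4612 -0.0129  0.1714] [-1.7995e+02 -1.0000e-02 -8.2650e+01] [ 0.4698 -0.0795  0.3208]
[257.   65.8] 227 [ 0.4765 -0.128   0.0085]
```

View pics/w3.png

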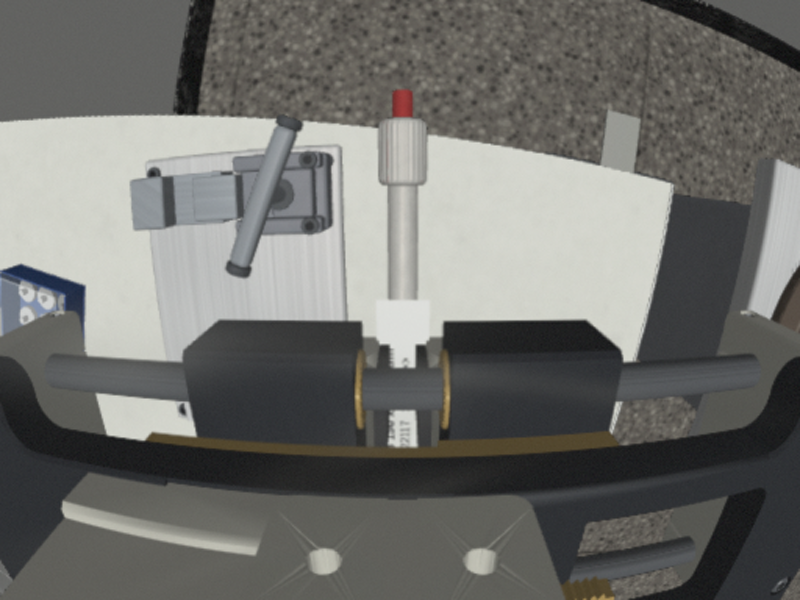

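w3: handle bar from (288,123) to (238,269), fixed jaw (150,203), moving jaw (214,197) and clamp body (285,195). I'll crop these enlarged for edge picking.

```bash
python3 - <<'E'
import cv2,pickle,numpy as np
a=pickle.load(open("pics/w3.pkl","rb"))[2];b=pickle.load(open("pics/w2.pkl","rb"))[2]
C=np.zeros((600,800,3),np.uint8)
def put(im,u0,v0,w,h,k,X,Y):
    C[Y:Y+h*k,X:X+w*k]=np.clip(cv2.resize(im[v0:v0+h,u0:u0+w],None,fx=k,fy=k,interpolation=cv2.INTER_CUBIC)*1.3,0,255)
put(a,82,72,140,110,3,0,0)
put(b,130,18,120,85,3,0,335)
put(b,138,160,70,45,5,430,0)
put(a,82,95,60,55,6,430,250)
cv2.imwrite("pics/crop.png",C)
E
```

```text
(no output)
```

View pics/crop.png

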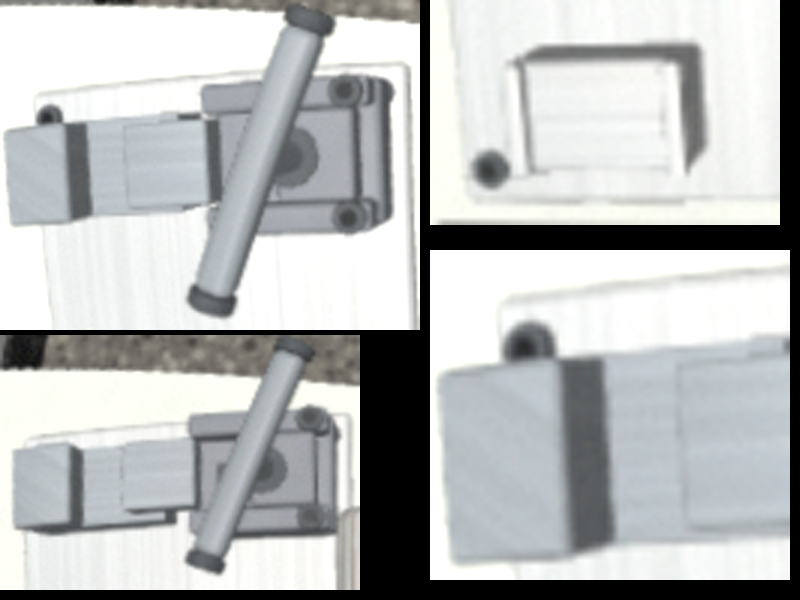

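Crop, in panel pixels. The gap floor between the jaws is clear.
- **w3:** knobs (309,20) and (212,302); fixed jaw face edge (67,123)–(75,219); moving jaw face edge (124,126)–(130,206).
- **w2:** knobs (294,348) and (206,563); fixed jaw face edge (68,444)–(73,522); moving jaw face edge (122,443)–(126,508).
- **Rest (w2):** lips' inner edges at x≈527 and 668, rows 60–172.

```bash
cat > m.py <<'E'
from h import *;import pickle
from plant import r
_,i3,_=pickle.load(open("pics/w3.pkl","rb"));_,i2,_=pickle.load(open("pics/w2.pkl","rb"))
A=lambda X,Y:np.array([82+(X+.5)/3-.5,72+(Y+.5)/3-.5])
B=lambda X,Y:np.array([130+(X+.5)/3-.5,18+(Y-335+.5)/3-.5])
D=lambda X,Y:np.array([138+(X-430+.5)/5-.5,160+(Y+.5)/5-.5])
g=lambda I,uv:(lambda e,d:(e,d[0]))(*ray(I,uv,True))
P={}
for k,a,b in[('knobF',(309,20),(294,348)),('knobN',(212,302),(206,563)),('fixF',(67,123),(68,444)),('fixN',(75,219),(73,522)),
  ('fixFo',(5,130),(13,449)),('fixNo',(12,226),(15,528)),('movF',(124,126),(122,443)),('movN',(130,206),(126,508)),('cap1',(345,90),(311,418)),('cap2',(347,217),(311,516))]:
    p,e=tri([g(i3,A(*a)),g(i2,B(*b))]);z=.08 if k[0]=='k' else .05
    print(k,p.round(4),np.round(e,4),'w3@z',plane(i3,A(*a),z,True)[0].round(4),'w2@z',plane(i2,B(*b),z,True)[0].round(4));P[k]=p
T=r.camera_info("top")
rc=[D(527,60),D(668,62),D(672,172),D(530,170)]
print('rest@.034',plane(i2,rc,.034,True).round(4))
print('screw',plane(i2,D(490,168),.01,True).round(4))
E
python3 m.py
```

```text
knobF [ 0.5321 -0.1008  0.0813] [0.0002 0.0002] w3@z [ 0.5322 -0.1009  0.08  ] w2@z [ 0.5324 -0.1013  0.08  ]
knobN [ 0.5533 -0.0193  0.0801] [0.0001 0.0001] w3@z [ 0.5534 -0.0193  0.08  ] w2@z [ 0.5533 -0.0193  0.08  ]
fixF [ 0.6249 -0.066   0.0435] [0.0004 0.0004] w3@z [ 0.6209 -0.0661  0.05  ] w2@z [ 0.6228 -0.0652  0.05  ]
fixN [ 0.6179 -0.0335  0.0457] [0.0001 0.0001] w3@z [ 0.6157 -0.0343  0.05  ] w2@z [ 0.6162 -0.0331  0.05  ]
fixFo [ 0.6475 -0.0627  0.0484] [0.0003 0.0003] w3@z [ 0.6462 -0.0627  0.05  ] w2@z [ 0.647  -0.0627  0.05  ]
fixNo [ 0.6419 -0.0297  0.0493] [0. 0.] w3@z [ 0.6415 -0.0298  0.05  ] w2@z [ 0.6416 -0.0296  0.05  ]
movF [ 0.5998 -0.0664  0.0489] [0.0003 0.0003] w3@z [ 0.5991 -0.0662  0.05  ] w2@z [ 0.5998 -0.0664  0.05  ]
movN [ 0.5949 -0.0402  0.0495] [0.0003 0.0003] w3@z [ 0.5949 -0.0404  0.05  ] w2@z [ 0.5945 -0.04    0.05  ]
cap1 [ 0.5265 -0.0828  0.0466] [0.0003 0.0003] w3@z [ 0.5261 -0.0828  0.05  ] w2@z [ 0.5259 -0.0819  0.05  ]
cap2 [ 0.5215 -0.0434  0.0469] [0.0004 0.0004] w3@z [ 0.5213 -0.0439  0.05  ] w2@z [ 0.5208 -0.0429  0.05  ]
rest@.034 [[0.6076 0.0823 0.034 ]
 [0.5696 0.0783 0.034 ]
 [0.5666 0.1072 0.034 ]
 [0.6054 0.1118 0.034 ]]
screw [[0.6253 0.1206 0.01  ]]
```

```bash
python3 plan.py .5981 .0221 .085 -82.1
```

```text
5.55 [ 0.4614 -0.0128  0.1717] [-179.91    0.    -82.65] j [ 23.    3.2 -30.6   0.  -56.1 -15.6] F [-0.2  0.1 -2.2] w 0.0087 n 3
[-0.0114, -0.0933, 0.0579, -0.0005, 0.0, -0.003]
[-0.0111, -0.0934, 0.0579, -0.0005, 0.0, -0.003]
[-0.0108, -0.0934, 0.0578, -0.0005, 0.0, -0.003]
```

carry_out:
  targets:
    - [-0.011,-0.1,0,0,0,-0.009]
    - [-0.011,-0.1,0,0,0,0]
    - [-0.011,-0.08,0.04,0,0,0]
    - [0,0,0.07,0,0,0]
    - [0,0,0.063,0,0,0]

```text
time_s: 6.18
tcp_pos: [0.598, 0.0224, 0.0837]
eef_rot: [-179.9, 0.0, -82.1]
contact_force: [-0.9, 0.2, -2.2]
gripper_width: 0.0086
gripper_force: 25.0
```

carry_out:
  targets:
    - [0,0,0,0,0,0]
    - [0,0,0,0,0,0]

```text
time_s: 6.42
tcp_pos: [0.5983, 0.022, 0.0859]
eef_rot: [-179.9, -0.0, -82.1]
contact_force: [0.8, -0.0, -1.1]
gripper_width: 0.0089
gripper_force: 25.0
```

```bash
python3 shot.py w4; python3 - <<'E'
import cv2
im=cv2.imread("pics/w4.png");cv2.imwrite("pics/w4c.png",cv2.resize(im[20:330,200:600],(800,600),interpolation=cv2.INTER_CUBIC))
E
```

```text
6.425 [0.5983 0.022  0.0859] [-179.87   -0.    -82.12] [ 0.6073 -0.0445  0.2352]
[257.5  66.1] 202 [ 0.6124 -0.0794  0.0085]
```

View pics/w4c.png

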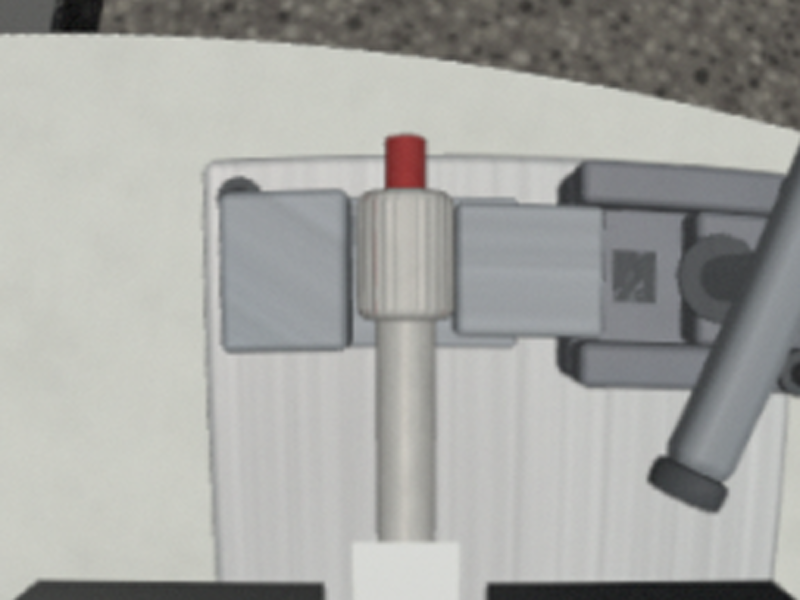

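The crop shows the fitting (x 358–453) centred between the jaws (350–455) and parallel to them. After parallax it is only about 1 mm off along the jaws. Descending.

carry_out:
  targets:
    - [-0.002,-0.001,0.02,0,0,0]
    - [0,0,0.026,0,0,0]
    - [0,0,0.02,0,0,0]
    - [0,0,0.006,0,0,0]
    - [0,0,0,0,0,0]

```text
time_s: 7.1
tcp_pos: [0.5974, 0.0225, 0.0478]
eef_rot: [180.0, -0.0, -82.2]
contact_force: [0.9, -0.2, -1.0]
gripper_width: 0.0082
gripper_force: 25.0
```

carry_out:
  targets:
    - [0,0,0.002,0,0,0]
    - [0,0,0,0,0,0]
    - [0,0,0.002,0,0,0]
    - [0,0,0,0,0,0]

```text
time_s: 7.6
tcp_pos: [0.5977, 0.0225, 0.0473]
eef_rot: [-180.0, -0.0, -82.2]
contact_force: [-4.4, 0.7, 10.6]
gripper_width: 0.0083
gripper_force: 25.0
```

carry_out:
  targets:
    - [0,0,0,0,0,0]
    - [0,0,0,0,0,0]
    - [0,0,0,0,0,0]
    - [0,0,0,0,0,0]
  hand: 0.4

```text
time_s: 8.1
tcp_pos: [0.5974, 0.0225, 0.0459]
eef_rot: [180.0, -0.0, -82.2]
contact_force: [0.5, -0.7, 0.1]
gripper_width: 0.0344
gripper_force: 0.0
```

carry_out:
  targets:
    - [0,0,-0.02,0,0,0]
    - [0,0,-0.08,0,0,0]
    - [0,0,-0.1,0,0,0]
    - [0,0,-0.06,0,0,0]
    - [0,0,0,0,0,0]

```text
time_s: 8.72
tcp_pos: [0.5991, 0.0229, 0.1799]
eef_rot: [-179.6, 0.0, -82.2]
contact_force: [0.7, 0.2, -0.9]
gripper_width: 0.0347
gripper_force: 0.0
```

```bash
python3 plan.py .49 -.01 .20 -82.1; 
```

```text
8.725 [0.5991 0.0229 0.1799] [-1.7964e+02  4.0000e-02 -8.2160e+01] j [ 20.9  15.6 -13.9   0.  -60.1 -13.1] F [ 0.7  0.2 -0.9] w 0.0347 n 2
[0.0177, 0.1124, -0.0208, -0.003, 0.0004, -0.0005]
[0.0176, 0.1125, -0.0204, -0.003, 0.0004, -0.0005]
```

carry_out:
  targets:
    - [-0.06,0.08,-0.07,0,0,0]
    - [-0.05,0.08,-0.07,0,0,0]
    - [0,0,0,0,0,0]
    - [0,0,0,0,0,0]

```text
time_s: 9.22
tcp_pos: [0.5104, 0.0663, 0.2459]
eef_rot: [-180.0, 0.0, -82.1]
contact_force: [-0.7, 0.2, -1.4]
gripper_width: 0.0348
gripper_force: 0.0
```

```bash
python3 shot.py w5; python3 - <<'E'
import cv2
im=cv2.imread("pics/w5.png");cv2.imwrite("pics/w5c.png",cv2.resize(im[20:380,150:550],(667,600),interpolation=cv2.INTER_CUBIC))
E
python3 plan.py .5427 -.060 .16 -104.6
```

```text
9.225 [0.5104 0.0663 0.2459] [-1.7999e+02  2.0000e-02 -8.2150e+01] [ 5.197e-01 -3.000e-04  3.952e-01]
[190.   48.2] 33 [ 0.6185 -0.0748  0.0085]
[193.4 195.2] 24 [0.5914 0.1221 0.0085]
9.275 [0.5105 0.066  0.2453] [ 1.7994e+02 -1.0000e-02 -8.2180e+01] j [ 29.2   5.  -18.2  -0.  -66.8 -21.4] F [ 0.2  0.1 -0.7] w 0.0351 n 3
[0.0861, -0.0099, 0.0569, 0.0003, -0.0001, 0.1245]
[0.0841, -0.021, 0.0569, 0.0003, -0.0001, 0.1245]
[0.0807, -0.0317, 0.0569, 0.0003, -0.0001, 0.1245]
```

View pics/w5c.png

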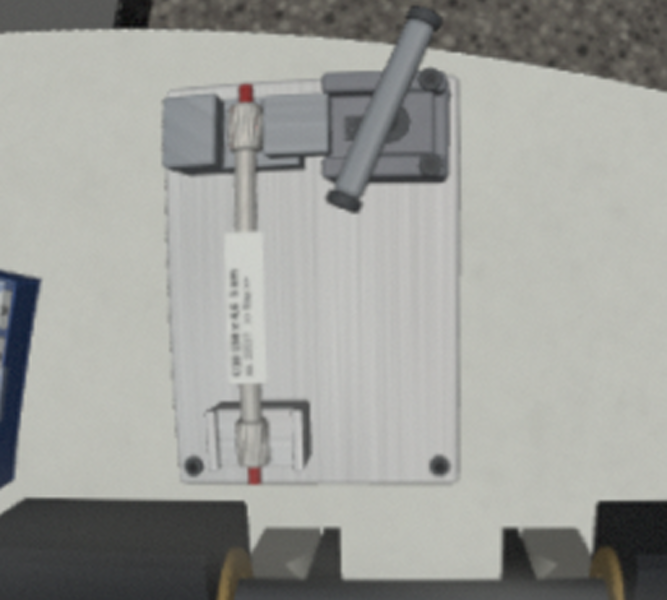

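The column lies in place: fitting between the jaws at (245,128), the other fitting on the rest at (252,440) between the lips. Moving to the handle.

carry_out:
  targets:
    - [0.086,-0.01,0.057,0,0,0.1245]
    - [0.084,-0.021,0.057,0,0,0.1245]
    - [0.081,-0.032,0.057,0,0,0.1245]
    - [0,0,0,0,0,0]
  hand: 0.6

```text
time_s: 9.78
tcp_pos: [0.5414, -0.0632, 0.1561]
eef_rot: [179.6, -0.2, -104.9]
contact_force: [-0.2, 0.2, 0.2]
gripper_width: 0.0522
gripper_force: 0.0
```

```bash
python3 shot.py w6; python3 plan.py .5427 -.060 .075 -104.6
```

```text
9.775 [ 0.5414 -0.0632  0.1561] [ 179.58   -0.2  -104.95] [ 0.5256 -0.1278  0.3057]
[185.2 200.8] 64 [ 0.6209 -0.0596  0.0085]
[  1.6 364.8] 11 [1.2039 0.1944 0.0085]
[416.7 378.7] 3 [0.362  0.355  0.0085]
9.825 [ 0.5423 -0.062   0.1577] [ 1.7972e+02 -1.5000e-01 -1.0478e+02] j [ 14.   12.3 -21.6  -0.  -56.4 -28.8] F [-1.   0.1 -0.4] w 0.0523 n 2
[-0.0023, -0.0003, 0.0827, 0.0024, -0.0012, -0.0015]
[-0.0022, -0.0001, 0.0827, 0.0024, -0.0012, -0.0015]
```

View pics/w6.png

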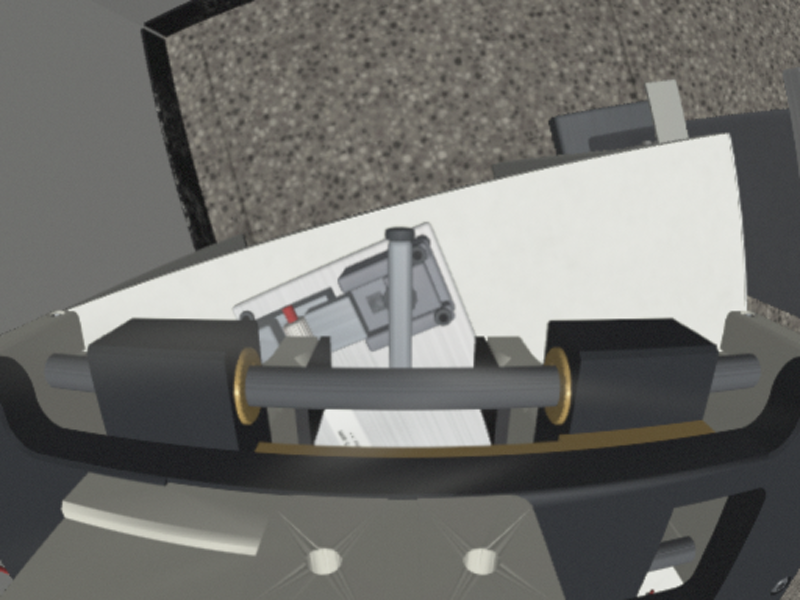

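The bar runs straight up the image at x≈400, midway between the fingers, so it is aligned with the tool. Descending and gripping.

carry_out:
  targets:
    - [-0.002,0,0.08,0.002,-0.001,-0.0015]
    - [-0.002,0,0.06,0.002,-0.001,-0.0015]
    - [0,0,0.025,0,0,0]
    - [0,0,0,0,0,0]
    - [0,0,0,0,0,0]

```text
time_s: 10.45
tcp_pos: [0.5447, -0.0576, 0.0792]
eef_rot: [-179.7, 0.2, -104.4]
contact_force: [0.1, 0.7, -0.7]
gripper_width: 0.0525
gripper_force: 0.0
```

carry_out:
  targets:
    - [0,0,0,0,0,0]
    - [0,0,0,0,0,0]
    - [0,0,0,0,0,0]
    - [0,0,0,0,0,0]
    - [0,0,0,0,0,0]
  hand: 0
  squeeze: 60

```text
time_s: 11.08
tcp_pos: [0.5435, -0.0579, 0.0781]
eef_rot: [-179.8, 0.1, -104.4]
contact_force: [-0.9, 0.0, -0.3]
gripper_width: 0.0113
gripper_force: 60.0
```

carry_out:
  targets:
    - [0,0,0,0,0,0]
    - [0,0,0,0,0,0]

```text
time_s: 11.32
tcp_pos: [0.5435, -0.0579, 0.0781]
eef_rot: [-179.8, 0.1, -104.4]
contact_force: [-1.6, 0.7, 2.8]
gripper_width: 0.0113
gripper_force: 60.0
```

```bash
python3 -c "
from plant import r
s=r.get_state();print(s)"
```

```text
{'time_s': 11.325, 'joints': array([ 1.44618921e+01,  1.73597340e+01, -2.71315336e+01,  9.53569610e-03,
       -4.52574417e+01, -2.88862193e+01]), 'qd': array([ 0.01398517, -0.0149603 , -0.06383289, -0.01437032,  0.07216066,
        0.05640365]), 'joint_torque': array([ -0.29086567, -45.68540812,  22.39972472,   5.58394521,
         0.54807086,   0.11206563]), 'tcp_pos': array([ 0.54354876, -0.05793579,  0.07809147]), 'eef_rot': array([-1.79776689e+02,  1.15434910e-01, -1.04417405e+02]), 'contact_force': array([-1.62681011,  0.66983747,  2.79693359]), 'moment': array([ 0.47447742,  0.58653063, -0.10034235]), 'gripper_force': 60.00143051147461, 'gripper_width': 0.011270410427785139}
```

carry_out:
  targets:
    - [0,0,0,0,0,0]
    - [0.0045,0,0,0,0,0.002]
    - [0,0,0,0,0,0]
  hand: 0.25

```text
time_s: 11.7
tcp_pos: [0.5432, -0.0603, 0.078]
eef_rot: [-179.8, 0.1, -104.5]
contact_force: [0.1, -0.3, 0.5]
gripper_width: 0.0214
gripper_force: 0.0
```

carry_out:
  targets:
    - [0,0,0,0,0,0]
    - [0,0,0,0,0,0]
    - [0,0,0,0,0,0]
    - [0,0,0,0,0,0]
  hand: 0

```text
time_s: 12.2
tcp_pos: [0.543, -0.0601, 0.078]
eef_rot: [-179.8, 0.1, -104.5]
contact_force: [-1.3, 0.2, 1.6]
gripper_width: 0.0113
gripper_force: 60.0
```

```bash
cat > st.py <<'E'
from plant import r
s=r.get_state();print(s["time_s"],s["tcp_pos"].round(4),s["eef_rot"].round(2),"F",s["contact_force"].round(1),"M",s["moment"].round(3),"tq6",s["joint_torque"][5].round(3),"j6",s["joints"][5].round(1),"w",round(s["gripper_width"],4))
E
python3 st.py
```

```text
12.2 [ 0.543  -0.0601  0.078 ] [-1.7978e+02  1.2000e-01 -1.0453e+02] F [-1.3  0.2  1.6] M [ 0.289  0.482 -0.046] tq6 0.084 j6 -28.8 w 0.0113
```

carry_out:
  targets:
    - [0,0,0,0,0,0.1]
    - [0,0,0,0,0,0.1]
    - [0,0,0,0,0,0.1]
    - [0,0,0,0,0,0.1]
    - [0,0,0,0,0,0.1]

```text
time_s: 12.82
tcp_pos: [0.543, -0.0601, 0.078]
eef_rot: [-179.9, 0.2, -134.7]
contact_force: [-0.6, 0.7, 1.2]
gripper_width: 0.0114
gripper_force: 60.1
```

```bash
python3 st.py
```

```text
12.825 [ 0.543  -0.0601  0.078 ] [-179.86    0.2  -134.69] F [-0.6  0.7  1.2] M [0.409 0.514 0.27 ] tq6 1.073 j6 -58.9 w 0.0114
```

carry_out:
  targets:
    - [0,0,0,0,0,0.1]
    - [0,0,0,0,0,0.1]
    - [0,0,0,0,0,0.1]
    - [0,0,0,0,0,0.1]
    - [0,0,0,0,0,0.1]

```text
time_s: 13.45
tcp_pos: [0.543, -0.06, 0.078]
eef_rot: [-180.0, 0.2, -164.7]
contact_force: [-1.3, 0.3, 0.5]
gripper_width: 0.011
gripper_force: 60.1
```

```bash
python3 st.py
```

```text
13.45 [ 0.543 -0.06   0.078] [-179.98    0.25 -164.68] F [-1.3  0.3  0.5] M [0.368 0.414 0.356] tq6 1.072 j6 -88.9 w 0.011
```

carry_out:
  targets:
    - [0,0,0,0,0,0.08]
    - [0,0,0,0,0,0.08]
    - [0,0,0,0,0,0.08]
    - [0,0,0,0,0,0.08]
    - [0,0,0,0,0,0.08]

```text
time_s: 14.08
tcp_pos: [0.543, -0.0601, 0.078]
eef_rot: [179.9, 0.2, 171.4]
contact_force: [-1.5, 1.1, 0.6]
gripper_width: 0.0115
gripper_force: 60.1
```

```bash
python3 st.py
```

```text
14.075 [ 0.543  -0.0601  0.078 ] [179.92   0.23 171.36] F [-1.5  1.1  0.6] M [0.36  0.383 0.298] tq6 0.797 j6 -112.9 w 0.0115
```

carry_out:
  targets:
    - [0,0,0,0,0,0.06]
    - [0,0,0,0,0,0.06]
    - [0,0,0,0,0,0.06]
    - [0,0,0,0,0,0.06]
    - [0,0,0,0,0,0.06]

```text
time_s: 14.7
tcp_pos: [0.543, -0.0601, 0.078]
eef_rot: [179.9, 0.2, 153.4]
contact_force: [-2.1, 1.8, 1.3]
gripper_width: 0.0114
gripper_force: 60.2
```

```bash
python3 st.py
```

```text
14.7 [ 0.543  -0.0601  0.078 ] [179.85   0.19 153.4 ] F [-2.1  1.8  1.3] M [0.405 0.383 0.348] tq6 0.48 j6 -130.9 w 0.0114
```

carry_out:
  targets:
    - [0,0,0,0,0,0.055]
    - [0,0,0,0,0,0.055]
    - [0,0,0,0,0,0.055]
    - [0,0,0,0,0,0.055]
    - [0,0,0,0,0,0.055]

```text
time_s: 15.32
tcp_pos: [0.543, -0.06, 0.078]
eef_rot: [179.8, 0.1, 136.9]
contact_force: [-1.3, 0.4, 0.8]
gripper_width: 0.0115
gripper_force: 60.2
```

```bash
python3 st.py
```

```text
15.325 [ 0.543 -0.06   0.078] [1.7980e+02 1.5000e-01 1.3692e+02] F [-1.3  0.4  0.8] M [0.314 0.362 0.471] tq6 0.338 j6 -147.4 w 0.0115
```

The angle works out to about 2.46 rad and the moment has risen from 0.30 to 0.47 N m, so the fitting is firmly held. Stopping and letting go.

carry_out:
  targets:
    - [0,0,0,0,0,0]
    - [0,0,0,0,0,0]
    - [0,0,0,0,0,0]
    - [0,0,0,0,0,0]
  hand: 0.5

```text
time_s: 15.82
tcp_pos: [0.5432, -0.0602, 0.0781]
eef_rot: [179.8, 0.2, 137.0]
contact_force: [-0.7, 0.3, -0.3]
gripper_width: 0.0425
gripper_force: 0.0
```

carry_out:
  targets:
    - [0,0,-0.03,0,0,0]
    - [0,0,-0.09,0,0,0]
    - [0,0,-0.1,0,0,0]
    - [0,0,-0.08,0,0,0]

```text
time_s: 16.32
tcp_pos: [0.5428, -0.0604, 0.2315]
eef_rot: [179.7, 0.3, 137.0]
contact_force: [-0.2, -0.7, -0.5]
gripper_width: 0.044
gripper_force: 0.0
```

```bash
python3 plan.py .51 .066 .25 -165|cut -c1-130
```

```text
16.325 [ 0.5428 -0.0604  0.2315] [179.67   0.25 136.98] j [  14.2    8.3  -16.3    0.   -65.  -147.3] F [-0.2 -0.7 -0.5] w 0.044 n
[0.0367, 0.0234, -0.0062, 0.0005, 0.0011, -0.1612]
[0.0323, 0.0292, -0.0062, 0.0005, 0.0011, -0.1612]
[0.0269, 0.0342, -0.0061, 0.0005, 0.0011, -0.1612]
[0.0208, 0.0382, -0.0061, 0.0005, 0.0011, -0.1612]
[0.0141, 0.0412, -0.0061, 0.0005, 0.0011, -0.1612]
[0.007, 0.043, -0.0061, 0.0005, 0.0011, -0.1612]
```

carry_out:
  targets:
    - [0.03,0.045,0,0,0,-0.16]
    - [0.02,0.05,0,0,0,-0.16]
    - [0.01,0.05,0,0,0,-0.16]
    - [0,0.05,0,0,0,-0.16]
    - [0,0,0,0,0,-0.16]

```text
time_s: 16.95
tcp_pos: [0.5644, 0.0433, 0.2294]
eef_rot: [180.0, 0.3, -174.6]
contact_force: [0.2, 0.4, -0.5]
gripper_width: 0.0442
gripper_force: 0.0
```

carry_out:
  targets:
    - [0,0,0,0,0,-0.16]
    - [0,0,0,0,0,-0.16]
    - [0,0,0,0,0,-0.16]
    - [0,0,0,0,0,-0.16]
    - [0,0,0,0,0,-0.16]

```text
time_s: 17.58
tcp_pos: [0.564, 0.0418, 0.2295]
eef_rot: [-179.8, 0.2, -126.7]
contact_force: [-0.3, -0.3, 0.0]
gripper_width: 0.0441
gripper_force: 0.0
```

carry_out:
  targets:
    - [0,0,0,0,0,-0.16]
    - [0,0,0,0,0,-0.16]
    - [0,0,0,0,0,-0.16]
    - [0,0,0,0,0,-0.16]
    - [0,0,0,0,0,0]

```text
time_s: 18.2
tcp_pos: [0.564, 0.0419, 0.2293]
eef_rot: [-179.7, 0.1, -88.7]
contact_force: [0.2, -0.2, 0.3]
gripper_width: 0.0437
gripper_force: 0.0
```

```bash
python3 shot.py w7
```

```text
18.2 [0.564  0.0419 0.2293] [-1.7968e+02  7.0000e-02 -8.8690e+01] [ 0.5649 -0.0254  0.3786]
[215.2  74.7] 36 [ 0.6199 -0.0714  0.0085]
[  1.3 194. ] 9 [1.016  0.094  0.0085]
[236.7 226.7] 19 [0.5911 0.1262 0.0085]
```

View pics/w7.png

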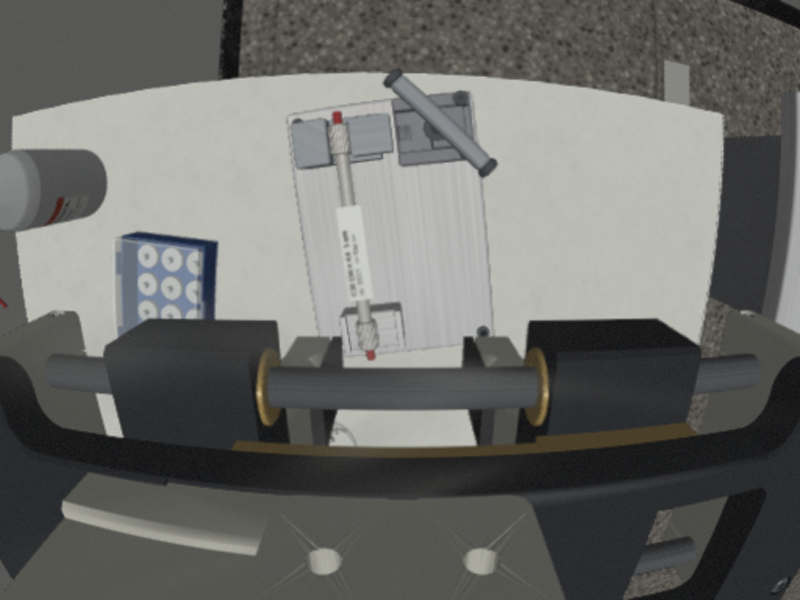

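The fitting is clamped at (340,138) with no gap at either jaw, and the other end sits on the rest at (367,333). As a last check I'll measure the handle angle from the knobs at (395,79) and (488,166).

```bash
python3 - <<'E'
from h import *;import pickle
_,i,_=pickle.load(open("pics/w7.pkl","rb"))
p=plane(i,np.array([(395,79),(488,166)])/1.5625,.0807,True);d=p[0]-p[1]
a=np.arctan2(-d[1],-d[0]);print(p.round(4),np.linalg.norm(d))
for k in(0,np.pi,-np.pi):print(np.radians(97.9)-a+k)
from plant import r
print(r.close_job())
E
```

```text
[[ 0.5723 -0.0874  0.0807]
 [ 0.5116 -0.033   0.0807]] 0.08150823606366461
-0.7021111011175003
2.4394815524722926
-3.8437037547072936
the job is handed in; nothing more can be done
None
```

The column is in the vise, with one fitting clamped between the jaws and the other on the rest. I turned the handle to about 2.44 rad, roughly 29 N of jaw force by the table, then released it and handed the job in at about 18 s of robot time. The dish, screwdriver and carton were not touched.

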